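# Sweep the offcuts off the work board into the scrap tray

## Robot

A 6-joint arm with a two-finger parallel gripper is mounted at the origin on the work surface. World frame = base frame: x ahead of the robot, y to its left, z up, the work surface at z = 0. Lengths are in m, angles in rad, forces in N, time in s.
With the tool pointing down it reaches from about 0.35 to 0.85 m from the base axis. Payload 8.1 kg.
Tool frame: the origin (TCP) lies between the finger pads; the fingertips stand 25 mm ahead of it and the grasp point (between the pads) lies 6 mm ahead of it; z points along the fingers, y is the line along which they close (so a half turn about z gives the same grasp; the last joint's range is limited). The gripper opens to 93 mm and grips with 3 to 60 N. Pads are 15 mm wide; open, the fingers measure 128 mm over their backs; the gripper's body (75 mm by 188 mm) begins 65 mm behind the grasp point.
Start: joints at [-1.282, 0.13, 1.488, -0, 1.523, -0.085], TCP at [0.219, -0.559, 0.206] pointing down, gripper open.
Joint ranges: [-2.96, 2.96], [-0.89, 2.26], [0.02, 2.5], [-1.34, 4.48], [0, 2.73], [-2.66, 2.66]. Speed limits (rad/s): [2.39, 2.39, 2.79, 3.14, 3.14, 3.14].

## Interface

Orientations are given as a rotation vector (axis times angle).
In Python, from plant import robot gives the robot as it stands.
- The arm moves only by the tool arm_command, never from a script. Its argument "increments" is text: rows parted by semicolons, each of 5 numbers parted by spaces: the closure, from 0 (fully open) to 1 (shut), then the shift along the tool's x, y, z in mm, then the turn about the tool's z in rad. A call has 1 to 5 rows; each row is the pose to reach, as a shift and turn from the pose commanded when the call began, along the tool's axes at that moment; what a row does not reach only later rows make up. A row lasts 1/10 s, in which the tool goes at most 50 mm and 8.59 degrees, less where a joint would pass 70% of its speed; a pose out of reach is approached as far as the arm can. A call with a gripper value outside its range is refused whole. The fingers move at their own pace and stop on an object; "grip_force" is the grip in N (left out, the last holds). Time passes only in rows, so rows that repeat a pose let the fingers close. It gives the time, the measured TCP pose, the force, the opening and the grip force at its end, in the units of the state.
- robot.read_state(): the state, without advancing time (a new reading comes with each control period).
- robot.read_camera(name): name is "scene" or "side" or "wrist"; returns the picture (480x640x3 uint8, blue, green, red); there is no depth.
- robot.camera_model(name): a dict with "fx", "fy", "cx", "cy" (pixels), "eye" and "rotation" of the camera in the world. Camera axes: x right, y down, z forward; pixel columns grow to the right and rows downward; lengths in m; the calibration is good to about 2 mm. A picture is of the moment at which its call begins: read the wrist's pose just before it. camera_model takes no time and is no camera call; for the wrist camera it gives the pose at the moment of the call.
- robot.close_job(): hands the job in; it is judged then, once.
The state is a dict: "t": time; "q": joint angles; "dq": joint speeds; "joint_torque": joint torques, N m; "tool_pos": TCP position; "orientation": TCP orientation; "force": force on the tool from outside, world axes, zero at the start; "wrist_torque": the same for the moment, N m; "opening": finger opening in m; "gripper_force": force on a finger pad.
Only numpy, scipy, OpenCV 4.12 (cv2) and the standard library are available. Lean on these libraries where they do the work, as an engineer would, in place of code of your own. Each camera call takes 0.05 s, during which the arm holds its last target. There are 200 camera calls.

## Task

Clear the work board: sweep the three wood offcuts over its edge into the open scrap tray that stands against one side of the board, pushing them along with the fingertips or the closed fingers, never picking one up. All three must end lying in the tray. Leave the glue jar, the little plane, the guitar bridge, the tray itself and everything else on the bench where they are.

Things in the scene. Friction and masses are not known exactly. Their poses are not given: they have to be found in the camera images.
- workboard: Cork-faced plywood work board without a rim, fixed to the bench, 300 mm along its x (away from the robot), 340 mm along its y (to the robot's left), top 55 mm above the bench; yaw up to 10 degrees. Origin: on the bench under its middle. Offcuts lie in two lanes along y: at x -92 to -66 mm (two) and 58 to 75 mm (one); jar and plane stand between, near x = 0.
- scrap_tray: Open-topped wooden tray, loose on the bench, 0.7 kg, 260 mm along its x, 130 mm along y, 38 mm high (rim 17 mm below the board's top), walls and floor 6 mm. Origin: centre of its underside; axes parallel to the board's. Its long side stands 3 mm from the board's left (+y) or right (-y) edge, which varies; what is pushed over that edge drops in.
- block_offcut: Offcut: plain pale wooden block, 44 mm along its x, 30 mm along y, 18 mm high, about 16 g, lying flat on the board at any yaw. Origin: the middle of the block (9 mm above the board).
- step_offcut: Offcut: red-brown wooden block with a step, 48 mm along its x, 28 mm along y, 20 mm high on its -x half and only 10 mm high on its +x half, about 17 g, lying flat on the board at any yaw. Origin: middle of the 48 x 28 x 20 mm outline (10 mm above the board).
- strip_offcut: Offcut: flat black-brown wooden strip, 56 mm along its x, 26 mm along y, 10 mm high, about 16 g, lying flat on the board at any yaw. Origin: its middle (5 mm above the board).
- glue_jar: Keep: small round amber glass jar with a steel lid, 40 mm across, 52 mm high, standing on the board between the offcuts' lanes. Origin: centre of its underside.
- thumb_plane: Keep: small brass thumb plane with steel iron and dark wedge, 50 mm along its x, 22 mm along y, about 35 mm high, on the board between the offcuts' lanes, its length roughly along the board's y. Origin: centre of its sole.
- bridge: Keep: finished dark guitar bridge, 170 mm along its y, 28 mm along x, 10 mm high (13 mm at the white saddle), lying on the board along its far edge. Origin: centre of its underside.
- stone: Keep: grey sharpening stone in a dark wooden base, 220 mm along its x, 85 mm along y, 32 mm high, on the bench beside the board on the side away from the tray. Origin: centre of its underside.
- cam_clamp: Keep: cam clamp lying on the bench well to the right of the board: aluminium bar 220 x 22 mm along its x, two pale wooden jaws 120 mm long towards its +y, 25 mm high. Origin: under the middle of its bar.
- fret_hammer: Keep: hammer 240 mm long lying on the bench to the left of the board. Origin: under the middle of its length.
- glue_bottle: Keep: white glue bottle with orange cap, 60 mm across, 160 mm high, standing on the bench to the left of the board. Origin: centre of its underside.

How it is judged:
At the end, for the whole second after the job is handed in: The middle of every offcut is inside the tray's walls and less than 50 mm above the bench (down in the tray, not on the board), all at rest; the tray, stone, jar, plane, bridge, clamp, hammer and bottle are within 15 mm of where they stood and not tipped by more than 0.2 rad (x of block_offcut in the frame of scrap_tray between -0.124 and 0.124 m and y of block_offcut in the frame of scrap_tray between -0.059 and 0.059 m and height (world z) of each of block_offcut, step_offcut, strip_offcut below 0.05 m and linear speed of each of block_offcut, step_offcut, strip_offcut below 0.02 m/s and x of step_offcut in the frame of scrap_tray between -0.124 and 0.124 m and y of step_offcut in the frame of scrap_tray between -0.059 and 0.059 m and x of strip_offcut in the frame of scrap_tray between -0.124 and 0.124 m and y of strip_offcut in the frame of scrap_tray between -0.059 and 0.059 m and distance of each of scrap_tray, stone, glue_jar, thumb_plane, bridge, cam_clamp, fret_hammer, glue_bottle from where it was at the start of the episode below 0.015 m and angle between each of scrap_tray, stone, glue_jar, thumb_plane, bridge, cam_clamp, fret_hammer, glue_bottle's own z axis and vertical below 0.2 rad); the robot touches nothing.
It fails at once if an offcut is lifted: its middle rises more than 15 mm above the height at which it lay on the work board (height (world z) of block_offcut above 0.079 m or height (world z) of step_offcut above 0.08 m or height (world z) of strip_offcut above 0.075 m).
It fails at once if the glue jar, plane or bridge on the board is shifted by more than 15 mm or tipped (distance of any of glue_jar, thumb_plane, bridge from where it was at the start of the episode above 0.015 m or angle between any of glue_jar, thumb_plane, bridge's own z axis and vertical above 0.2 rad).
It fails at once if the scrap tray is shifted by more than 15 mm or tipped (distance of scrap_tray from where it was at the start of the episode above 0.015 m or angle between scrap_tray's own z axis and vertical above 0.2 rad).
It fails at once if the stone, clamp, hammer or glue bottle is shifted by more than 15 mm or tipped (distance of any of stone, cam_clamp, fret_hammer, glue_bottle from where it was at the start of the episode above 0.015 m or angle between any of stone, cam_clamp, fret_hammer, glue_bottle's own z axis and vertical above 0.2 rad).
It also fails if it takes over 70 s, if anything falls off the work surface, if the arm or the gripper's body presses on something with over 40 N, if the wrist force passes 120 N, or if a joint passes its speed limit or range.

## Working session

There is one attempt and no reset: what is moved stays moved. The work goes in short steps, Python scripts to look and compute and a tool call to move; the robot and the scene stay as the last step left them, time stands still between calls to the robot, and variables do not carry over. Pictures are saved under pics/ and viewed, at most 10 in all, crops included, and the job is handed in when it is done.

Besides the shell and the picture viewer there is one more tool, called after ">>>" as name(argument=value, ...) on one line, values as JSON. arm_command: Moves the arm, as the interface text tells. Its arguments: {"type":"object","properties":{"increments":{"type":"string"},"grip_force":{"type":"number"}},"required":["increments"]}

```bash
mkdir -p pics; ls; cat > h.py <<'E'
import numpy as np, cv2
from plant import robot
from scipy.spatial.transform import Rotation as R
def ray(cam,uv):
    d=np.array([(uv[0]-cam["cx"])/cam["fx"],(uv[1]-cam["cy"])/cam["fy"],1.])
    return np.array(cam["eye"]),np.array(cam["rotation"])@d
def onz(cam,uv,z):
    e,d=ray(cam,uv); return e+d*(z-e[2])/d[2]
def proj(cam,p):
    c=np.array(cam["rotation"]).T@(np.array(p)-cam["eye"]); return cam["fx"]*c[0]/c[2]+cam["cx"],cam["fy"]*c[1]/c[2]+cam["cy"]
E
python3 - <<'E'
from h import *
for n in("scene","side"):
    cv2.imwrite(f"pics/{n}0.png",robot.read_camera(n)); c=robot.camera_model(n); print(n,c)
s=robot.read_state(); print(s["t"],s["tool_pos"],s["orientation"],R.from_rotvec(s["orientation"]).as_matrix().round(3))
E
```

```text
pics
scene {'fx': 568.3394076128518, 'fy': 568.3394076128518, 'cx': 315.62569619439284, 'cy': 234.14391555443123, 'eye': array([ 1.07690686, -0.88395897,  1.043055  ]), 'rotation': array([-2.24415482, -0.64352799,  0.29418287])}
side {'fx': 596.7278630914626, 'fy': 596.7278630914626, 'cx': 317.0634737693482, 'cy': 237.35651309494784, 'eye': array([-0.32425233,  0.88343324,  1.08323008]), 'rotation': array([-0.91947325,  2.41328516, -1.1193072 ])}
0.1 [ 0.21895581 -0.55804826  0.20490195] [-3.08526791e+00 -5.83409244e-01  2.65760831e-04] [[ 0.931  0.365 -0.   ]
 [ 0.365 -0.931  0.002]
 [ 0.    -0.002 -1.   ]]
```

View pics/scene0.png

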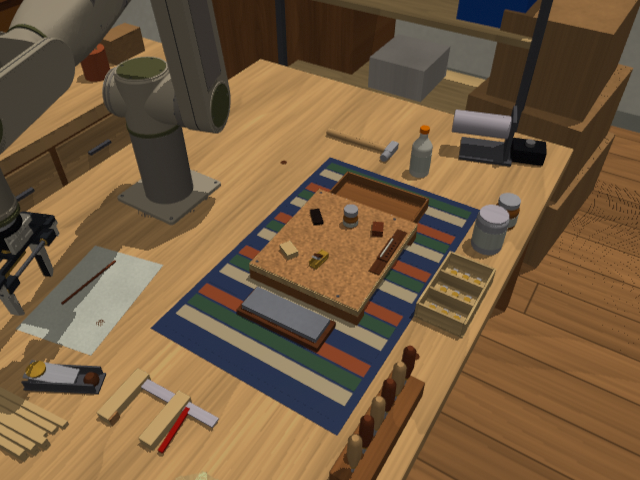

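View pics/side0.png

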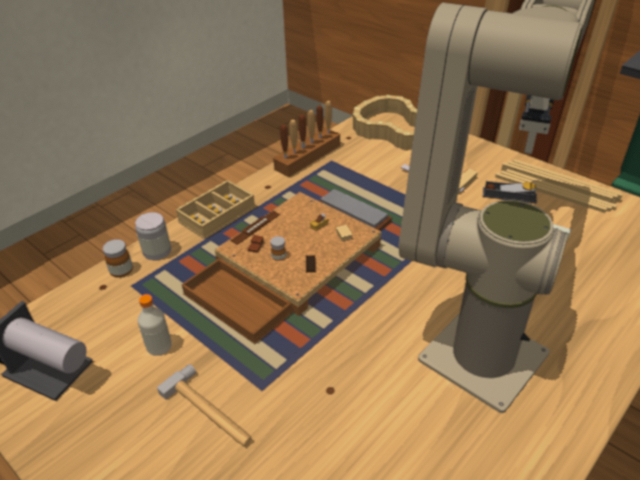

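The scene view shows the tray on the board's left (+y) side, with the strip at about (316,216), block (289,250), step (377,229), jar (350,214), plane (319,260) and bridge (389,251). In the side view the strip is at (311,263), block (345,232) and step (256,243).

```bash
sed -i 's/np.array(cam\["rotation"\])/R.from_rotvec(cam["rotation"]).as_matrix()/' h.py
python3 - <<'E'
from h import *
S=cv2.imread("pics/scene0.png");D=cv2.imread("pics/side0.png");cs=robot.camera_model("scene");cd=robot.camera_model("side")
for n,a,b in(("strip",(316,216),(311,263)),("block",(289,250),(345,232)),("step",(377,229),(256,243)),("jarlid",(350,209),(278,242)),("plane",(319,260),(319,222))):
    e1,d1=ray(cs,a);e2,d2=ray(cd,b);t=np.linalg.lstsq(np.c_[d1,-d2],e2-e1,rcond=None)[0]
    p,q=e1+t[0]*d1,e2+t[1]*d2;print(n,((p+q)/2).round(3),(np.linalg.norm(p-q)*1e3).round(1))
for uv in((250,268),(361,312),(417,207),(329,188)):print("board",onz(cs,uv,.055).round(3))
a=cv2.resize(S[165:325,240:440],(800,640),interpolation=cv2.INTER_CUBIC)[:600];cv2.imwrite("pics/sc.png",a)
E
```

```text
strip [0.464 0.073 0.059] 1.3
block [ 0.477 -0.074  0.063] 0.9
step [0.626 0.112 0.061] 3.4
jarlid [0.55  0.103 0.101] 2.3
plane [ 0.559 -0.063  0.062] 2.4
board [ 0.428 -0.168  0.055]
board [ 0.721 -0.147  0.055]
board [0.673 0.251 0.055]
board [0.428 0.198 0.055]
```

View pics/sc.png

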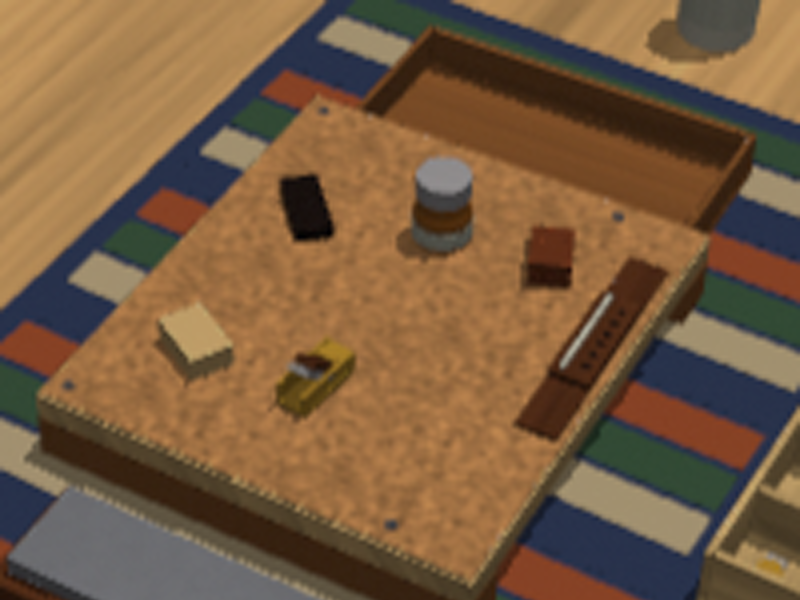

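The crop shows the board's top corners at crop pixels (38,402), (480,595), (706,237) and (320,97). The strip is at (306,207), the block's top at (195,332), the step's high top at (552,242), the jar's lid at (444,176), the plane at (316,378), and the bridge runs from (540,425) to (648,270).

```bash
python3 - <<'E'
from h import *
cs=robot.camera_model("scene")
P=lambda u,v,z:onz(cs,(240+u/4,165+v/4),z)[:2]
B=np.array([P(38,402,.055),P(480,595,.055),P(706,237,.055),P(320,97,.055)])
m=B.mean(0);yx=np.arctan2(*(B[1]-B[0]+B[2]-B[3])[::-1]);yy=np.arctan2(*(-(B[2]-B[1]+B[3]-B[0])*[1,-1])[::1])
print(B.round(3),m.round(4),"yaw",yx,[np.linalg.norm(B[i]-B[i-1]).round(3) for i in range(4)])
c,s=np.cos(yx),np.sin(yx)
f=lambda p:(np.array([[c,s],[-s,c]])@(p-m)*1e3).round(0)
for n,z,pts in(("strip",.065,[(280,178),(316,174),(332,232),(297,240)]),("block",.073,[(158,322),(200,303),(232,345),(192,362)]),("stephi",.075,[(533,228),(575,228),(573,262),(530,258)]),
 ("jarlid",.107,[(444,174)]),("jarbase",.055,[(442,232)]),("plane",.055,[(280,402),(298,414),(354,368),(336,345)]),("bridge",.063,[(515,424),(555,437),(667,270),(632,258)]),
 ("tray",.038,[(434,27),(755,138)]),("trayfloor",.006,[(437,65)])):
  q=np.array([P(*p,z) for p in pts]);print(n,q.mean(0).round(3),*[f(p) for p in q],"mean",f(q.mean(0)))
E
```

```text
[[ 0.422 -0.162]
 [ 0.721 -0.152]
 [ 0.702  0.187]
 [ 0.41   0.18 ]] [0.5636 0.0131] yaw 0.028094825610560006 [np.float64(0.342), np.float64(0.3), np.float64(0.34), np.float64(0.292)]
strip [0.469 0.067] [-122.   72.] [-103.   87.] [-65.  42.] [-80.  24.] mean [-93.  56.]
block [ 0.48  -0.077] [-111.  -91.] [-98. -64.] [-61. -86.] [ -74. -110.] mean [-86. -88.]
stephi [0.629 0.108] [ 51. 100.] [ 74. 114.] [87. 84.] [62. 74.] mean [68. 93.]
jarlid [0.554 0.098] [-7. 85.] mean [-7. 85.]
jarbase [0.553 0.101] [-8. 88.] mean [-8. 88.]
plane [ 0.556 -0.059] [-20. -98.] [  -6. -101.] [  4. -50.] [-15. -38.] mean [ -9. -72.]
bridge [0.688 0.052] [114. -50.] [139. -47.] [137. 119.] [113. 119.] mean [126.  35.]
tray [0.553 0.315] [-129.  304.] [125. 301.] mean [ -2. 303.]
trayfloor [0.431 0.311] [-124.  302.] mean [-124.  302.]
```

>>> arm_command(increments="0.84 32 -31 0 -0.13; 0.84 64 -62 0 -0.26; 0.84 96 -94 0 -0.39; 0.84 128 -125 0 -0.52; 0.84 160 -157 0 -0.65", grip_force=20)

```text
t: 0.6
tool_pos: [0.3109, -0.3522, 0.2053]
orientation: [-2.735, -1.545, -0.0]
force: [1.3, -0.6, -0.2]
opening: 0.0579
gripper_force: 0.0
```

>>> arm_command(increments="0.84 46 -6 0 -0.12; 0.84 92 -12 0 -0.24; 0.84 138 -18 0 -0.36; 0.84 184 -24 0 -0.48; 0.84 230 -30 0 -0.584")

```text
t: 1.1
tool_pos: [0.4049, -0.1401, 0.2056]
orientation: [2.175, 2.267, 0.0]
force: [1.3, -1.3, -0.6]
opening: 0.0178
gripper_force: 0.0
```

>>> arm_command(increments="0.84 0 0 0 0; 0.84 0 0 0 0")

```text
t: 1.3
tool_pos: [0.4048, -0.141, 0.2056]
orientation: [-2.177, -2.265, 0.001]
force: [-0.5, -0.5, -0.7]
opening: 0.0155
gripper_force: 0.0
```

```bash
python3 - <<'E'
from h import *
s=robot.read_state();print(s["t"],s["tool_pos"],R.from_rotvec(s["orientation"]).as_matrix().round(3),s["q"])
c=robot.camera_model("wrist");print(c);cv2.imwrite("pics/w0.png",robot.read_camera("wrist"))
E
```

```text
1.3 [ 0.40479306 -0.14101669  0.20557777] [[-0.039  0.999 -0.001]
 [ 0.999  0.039 -0.   ]
 [-0.    -0.001 -1.   ]] [-4.54579487e-01 -3.50523642e-01  1.93456005e+00 -4.03547348e-04
  1.55803787e+00 -4.93952894e-01]
{'fx': 404.2416649885871, 'fy': 404.2416649885871, 'cx': 318.53007562187196, 'cy': 241.27081657561692, 'eye': array([ 0.40283739, -0.05760422,  0.3847733 ]), 'rotation': array([2.83813546, 0.05530287, 0.00708585])}
```

View pics/w0.png

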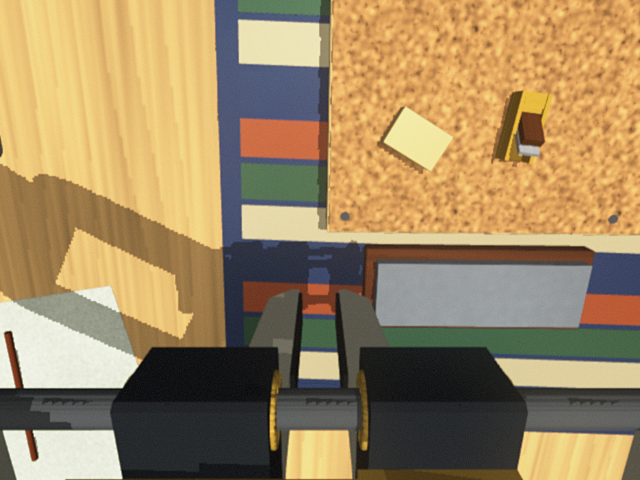

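The wrist view shows the block's top corners at (407,107), (452,137), (430,170) and (383,140), the board's near-right corner at (329,233), and the plane around (525,127).

>>> arm_command(increments="0.84 30 14 0 0; 0.84 60 29 0 0; 0.84 90 43 0 0; 0.84 120 58 0 0; 0.84 148 72 0 0")

```text
t: 1.85
tool_pos: [0.4716, 0.0078, 0.2057]
orientation: [2.185, 2.257, -0.001]
force: [1.1, 0.4, 0.1]
opening: 0.015
gripper_force: 0.0
```

>>> arm_command(increments="0.84 0 0 0 0; 0.84 0 0 0 0")

```text
t: 2.05
tool_pos: [0.4711, 0.0073, 0.2055]
orientation: [-2.181, -2.26, 0.002]
force: [-0.1, -0.4, 0.0]
opening: 0.0149
gripper_force: 0.0
```

```bash
python3 - <<'E'
from h import *
c0=dict(fx=404.2416649885871,fy=404.2416649885871,cx=318.53,cy=241.27,eye=np.array([ 0.40283739, -0.05760422,  0.3847733 ]), rotation=np.array([2.83813546, 0.05530287, 0.00708585]))
for n,z,ps in(("block",.073,[(407,107),(452,137),(430,170),(383,140)]),("board",.055,[(329,233)]),("plane",.06,[(500,160),(522,92),(550,93)])):print(n,[onz(c0,p,z)[:2].round(3) for p in ps])
s=robot.read_state();print(s["t"],s["tool_pos"])
c=robot.camera_model("wrist");I=robot.read_camera("wrist");cv2.imwrite("pics/w1.png",I);import pickle;pickle.dump(c,open("c1.pkl","wb"))
E
```

```text
block [array([ 0.467, -0.05 ]), array([ 0.503, -0.069]), array([ 0.489, -0.095]), array([ 0.452, -0.074])]
board [array([ 0.415, -0.153])]
plane [array([ 0.547, -0.086]), array([ 0.555, -0.035]), array([ 0.577, -0.035])]
2.05 [0.47105239 0.00728113 0.20546202]
```

View pics/w1.png

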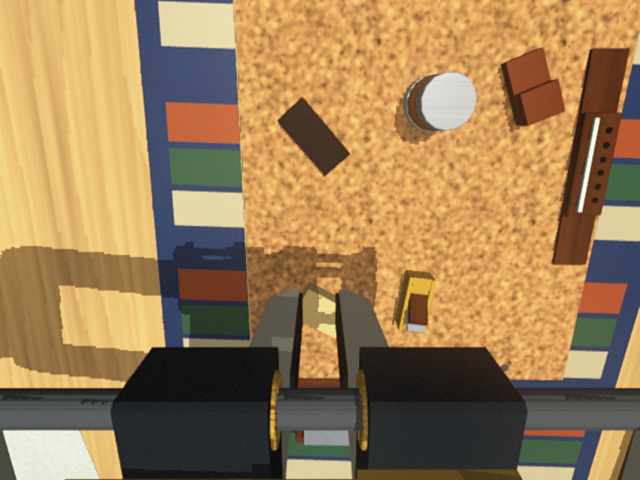

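The wrist view shows the strip's corners at (303,98), (349,152), (324,174) and (279,121). The step's high half is at (517,97), (556,80), (564,108), (524,125), with its low half beyond it. The jar's lid is at (446,101), and the bridge's inner edge runs from (590,48) to (554,262).

```bash
python3 - <<'E'
from h import *
import pickle;c=pickle.load(open("c1.pkl","rb"))
D={}
for n,z,ps in(("strip",.065,[(303,98),(349,152),(324,174),(279,121)]),("stephi",.075,[(517,97),(556,80),(564,108),(524,125)]),("steplo",.065,[(502,64),(542,48)]),("jar",.107,[(446,101)]),("bridge",.065,[(590,48),(554,262)]),("edge",.055,[(235,0),(246,235)])):
    q=[onz(c,p,z)[:2].round(3) for p in ps];print(n,*q,"mean",np.mean(q,0).round(3))
# two-view heights: scene vs wrist
cs=robot.camera_model("scene")
for n,a,b in(("strip",(c,(313.7,136)),(cs,(316.4,216.5))),("stephi",(c,(540,102.5)),(cs,(378,226)))):
    e1,d1=ray(*a);e2,d2=ray(*b);t=np.linalg.lstsq(np.c_[d1,-d2],e2-e1,rcond=None)[0];print(n,(e1+t[0]*d1).round(3),(e2+t[1]*d2).round(3))
E
```

```text
strip [0.457 0.102] [0.494 0.064] [0.475 0.046] [0.439 0.085] mean [0.466 0.074]
stephi [0.612 0.108] [0.637 0.12 ] [0.647 0.102] [0.62  0.089] mean [0.629 0.105]
steplo [0.601 0.131] [0.628 0.142] mean [0.614 0.136]
jar [0.551 0.102] mean [0.551 0.102]
bridge [0.663 0.143] [ 0.671 -0.02 ] mean [0.667 0.061]
edge [0.406 0.167] [ 0.411 -0.009] mean [0.408 0.079]
strip [0.466 0.075 0.057] [0.464 0.074 0.057]
stephi [0.628 0.105 0.076] [0.63  0.106 0.077]
```

>>> arm_command(increments="0.84 0 -2 40 0; 0.84 0 -2 80 0; 0.84 0 -2 105 0; 0.84 0 -2 121 0; 0.84 0 -2 121 0")

```text
t: 2.6
tool_pos: [0.4666, 0.0069, 0.0821]
orientation: [-2.181, -2.256, 0.006]
force: [-0.2, -0.1, -0.3]
opening: 0.0147
gripper_force: 0.0
```

>>> arm_command(increments="0.84 15 0 0 0; 0.84 30 0 0 0; 0.84 45 0 0 0; 0.84 60 0 0 0; 0.84 75 0 0 0")

```text
t: 3.1
tool_pos: [0.4674, 0.0828, 0.0865]
orientation: [2.181, 2.259, 0.002]
force: [-0.2, -0.8, -0.1]
opening: 0.0149
gripper_force: 0.0
```

```bash
python3 - <<'E'
from h import *
cv2.imwrite("pics/w2.png",robot.read_camera("wrist"))
E
```

```text
(no output)
```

View pics/w2.png

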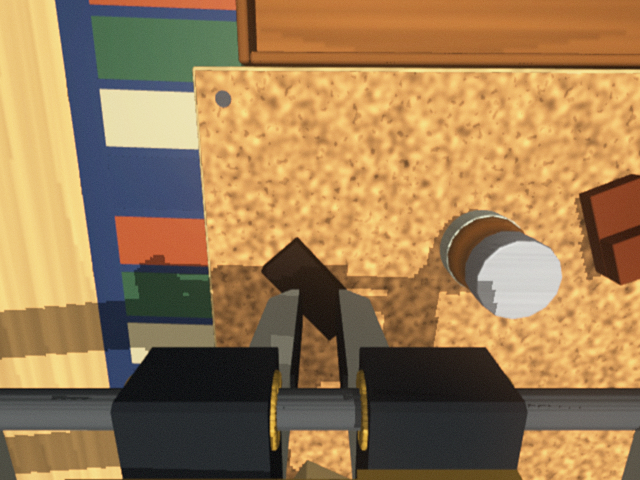

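The strip sits ahead of the fingers with its far corner at (296,238) and one corner in the finger gap. The board edge is at row ~68 and the tray's end wall at column ~243.

```bash
python3 - <<'E'
from h import *
s=robot.read_state();print(s["t"],s["tool_pos"],s["force"])
c=robot.camera_model("wrist")
for p,z in(((296,238),.065),((262,270),.065),((194,68),.055),((239,64),.038),((250,52),.038)):print(p,onz(c,p,z).round(3))
E
```

```text
3.15 [0.46726278 0.08467217 0.08651758] [-0.72323883  1.60558652  0.87593878]
(296, 238) [0.456 0.107 0.065]
(262, 270) [0.438 0.088 0.065]
(194, 68) [0.405 0.188 0.055]
(239, 64) [0.423 0.192 0.038]
(250, 52) [0.429 0.198 0.038]
```

>>> arm_command(increments="0.84 0 0 -10 0; 0.84 0 0 -25 0; 0.84 -40 0 -25 0; 0.84 -80 0 -25 0; 0.84 -80 0 -25 0")

```text
t: 3.65
tool_pos: [0.4702, -0.0015, 0.1117]
orientation: [2.183, 2.255, -0.0]
force: [0.7, 0.5, 0.7]
opening: 0.0149
gripper_force: 0.0
```

```bash
python3 - <<'E'
from h import *
cv2.imwrite("pics/w3.png",robot.read_camera("wrist")); s=robot.read_state();print(s["t"],s["tool_pos"],s["force"])
c=robot.camera_model("wrist");print(c["eye"])
I=cv2.imread("pics/w3.png");h=cv2.cvtColor(I,cv2.COLOR_BGR2HSV)
m=((h[...,2]<75)).astype(np.uint8)*255
for k in cv2.findContours(m[:330],0,2)[0]:
    if cv2.contourArea(k)>1200:
        r=cv2.boxPoints(cv2.minAreaRect(k));print(cv2.contourArea(k),r.round(),[onz(c,p,.065)[:2].round(3) for p in r])
E
```

```text
3.7 [0.47006928 0.00051212 0.11147284] [-0.84880962 -0.24806224 -0.69184327]
[0.46824942 0.08406358 0.29060341]
4328.0 [[102. 267.]
 [212. 238.]
 [228. 301.]
 [118. 329.]] [array([ 0.342, -0.007]), array([0.409, 0.013]), array([ 0.417, -0.027]), array([ 0.347, -0.048])]
4747.5 [[259. 104.]
 [296.  73.]
 [364. 152.]
 [328. 183.]] [array([0.437, 0.088]), array([0.456, 0.104]), array([0.494, 0.065]), array([0.475, 0.048])]
1543.0 [[580.  22.]
 [632.  13.]
 [648. 105.]
 [596. 114.]] [array([0.598, 0.133]), array([0.623, 0.137]), array([0.643, 0.094]), array([0.616, 0.089])]
```

View pics/w3.png

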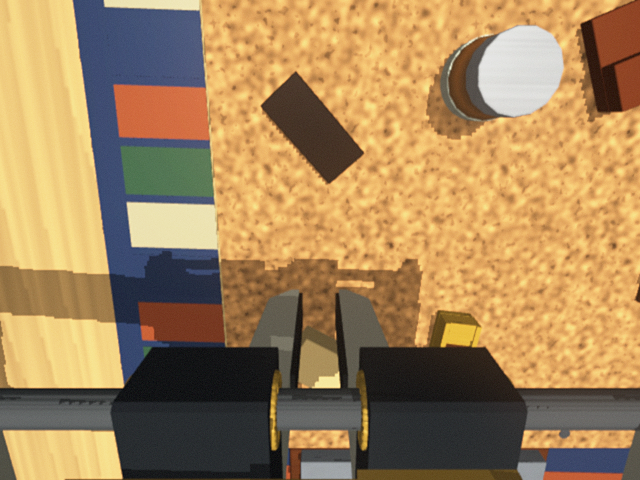

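The strip has not moved (corners (259,104), (296,73), (364,152), (328,183)), so the fingertips passed above it. I'll feel for the board surface next.

>>> arm_command(increments="0.84 0 0 12 0; 0.84 0 0 25 0; 0.84 0 0 26 0; 0.84 0 0 27 0; 0.84 0 0 27 0")

```text
t: 4.2
tool_pos: [0.4692, 0.0041, 0.0826]
orientation: [-2.178, -2.263, 0.001]
force: [1.0, -0.3, 0.4]
opening: 0.0148
gripper_force: 0.0
```

>>> arm_command(increments="0.84 0 0 1 0; 0.84 0 0 2 0; 0.84 0 0 2 0")

```text
t: 4.5
tool_pos: [0.4695, 0.0036, 0.0809]
orientation: [2.18, 2.262, 0.0]
force: [-0.3, -0.3, -0.6]
opening: 0.0152
gripper_force: 0.0
```

>>> arm_command(increments="0.84 0 0 1 0; 0.84 0 0 2 0; 0.84 0 0 2 0")

```text
t: 4.8
tool_pos: [0.4693, 0.0035, 0.0787]
orientation: [-2.18, -2.262, 0.0]
force: [0.4, -0.1, 0.4]
opening: 0.0146
gripper_force: 0.0
```

>>> arm_command(increments="0.84 0 0 1 0; 0.84 0 0 2 0; 0.84 0 0 2 0")

```text
t: 5.1
tool_pos: [0.4693, 0.0036, 0.0767]
orientation: [-2.18, -2.262, 0.0]
force: [-0.7, 0.2, -0.5]
opening: 0.0151
gripper_force: 0.0
```

>>> arm_command(increments="0.84 0 0 1 0; 0.84 0 0 1 0")

```text
t: 5.3
tool_pos: [0.4693, 0.0036, 0.0757]
orientation: [-2.18, -2.262, 0.0]
force: [0.4, -0.2, -0.4]
opening: 0.0153
gripper_force: 0.0
```

>>> arm_command(increments="0.84 0 0 1 0; 0.84 0 0 1 0")

```text
t: 5.5
tool_pos: [0.4693, 0.0036, 0.0747]
orientation: [-2.18, -2.262, 0.0]
force: [-0.1, -0.6, 0.3]
opening: 0.0149
gripper_force: 0.0
```

>>> arm_command(increments="0.84 0 0 1 0; 0.84 0 0 1 0")

```text
t: 5.7
tool_pos: [0.4693, 0.0036, 0.0737]
orientation: [-2.18, -2.262, 0.0]
force: [0.3, -0.7, -0.5]
opening: 0.015
gripper_force: 0.0
```

>>> arm_command(increments="0.84 0 0 1 0; 0.84 0 0 1 0")

```text
t: 5.9
tool_pos: [0.4693, 0.0036, 0.0727]
orientation: [-2.18, -2.262, 0.0]
force: [-0.3, 0.5, -0.0]
opening: 0.0147
gripper_force: 0.0
```

>>> arm_command(increments="0.84 0 0 1 0; 0.84 0 0 1 0")

```text
t: 6.1
tool_pos: [0.4693, 0.0035, 0.0717]
orientation: [-2.18, -2.262, 0.0]
force: [0.4, -0.0, -0.4]
opening: 0.0144
gripper_force: 0.0
```

>>> arm_command(increments="0.84 0 0 1 0; 0.84 0 0 1 0")

```text
t: 6.3
tool_pos: [0.4693, 0.0036, 0.0707]
orientation: [-2.18, -2.262, 0.0]
force: [-0.1, 0.8, 0.7]
opening: 0.0148
gripper_force: 0.0
```

>>> arm_command(increments="0.84 0 0 1 0; 0.84 0 0 1 0")

```text
t: 6.5
tool_pos: [0.4693, 0.0036, 0.0697]
orientation: [-2.18, -2.262, 0.0]
force: [0.3, 0.8, 0.0]
opening: 0.0148
gripper_force: 0.0
```

```bash
python3 - <<'E'
from h import *
s=robot.read_state();p=np.array(s["tool_pos"]);print(s["t"],p,s["force"],s["wrist_torque"],s["gripper_force"])
T=[]
for n in("scene","side"):
    c=robot.camera_model(n);u,v=map(int,proj(c,p-[0,0,.025]));I=robot.read_camera(n);print(n,u,v)
    T.append(cv2.resize(I[v-50:v+30,u-50:u+50],(400,320),interpolation=cv2.INTER_CUBIC))
cv2.imwrite("pics/m.png",np.hstack(T))
E
```

```text
6.5 [0.46931915 0.0035625  0.0697022 ] [0.28389462 0.7968206  0.03947394] [ 0.02702826 -0.0420121   0.0346081 ] 0.0
scene 303 236
side 327 252
```

View pics/m.png

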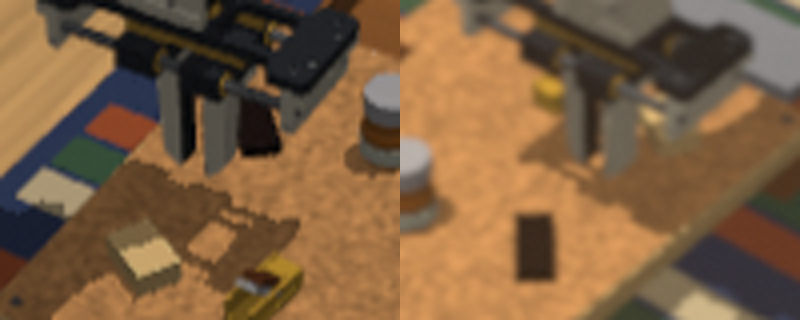

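Both crops show the fingertips (scene mid (197,170), side mid (600,166)) well above where the stated 25 mm puts them (row 200). I'll triangulate the tip height.

```bash
python3 - <<'E'
from h import *
cs=robot.camera_model("scene");cd=robot.camera_model("side")
def tri(a,b):
    e1,d1=ray(cs,a);e2,d2=ray(cd,b);t=np.linalg.lstsq(np.c_[d1,-d2],e2-e1,rcond=None)[0];p,q=e1+t[0]*d1,e2+t[1]*d2;print(((p+q)/2).round(4),np.linalg.norm(p-q).round(4))
S=lambda u,v:(303-50+u/4,236-50+v/4);D=lambda u,v:(327-50+(u-400)/4,252-50+v/4)
tri(S(182,165),D(617,172));tri(S(212,175),D(583,160));tri(S(197,170),D(600,166))
# gap between fingers at tip as check, strip corner check
tri(S(258,150),D(535,215))
E
```

```text
[ 0.4596 -0.0009  0.0743] 0.003
[0.4826 0.003  0.074 ] 0.0077
[0.4711 0.001  0.0741] 0.0053
[0.4837 0.052  0.0583] 0.0034
```

```bash
python3 - <<'E'
from h import *
cs=robot.camera_model("scene");cd=robot.camera_model("side")
S=lambda u,v:(303-50+u/4,236-50+v/4);D=lambda u,v:(327-50+(u-400)/4,252-50+v/4)
for c,uv in((cs,S(285,130)),(cs,S(300,130)),(cs,S(315,115)),(cd,D(667,135)),(cd,D(690,137)),(cs,S(55,45)),(cs,S(140,70))):
    e,d=ray(c,uv)
    for y in(-.034,.0035,.041):print(y,(e+d*(y-e[1])/d[1]).round(3),end="  ")
    print()
E
```

```text
-0.034 [ 0.555 -0.034  0.172]  0.0035 [0.532 0.003 0.134]  0.041 [0.509 0.041 0.095]  
-0.034 [ 0.565 -0.034  0.177]  0.0035 [0.543 0.004 0.138]  0.041 [0.52  0.041 0.1  ]  
-0.034 [ 0.575 -0.034  0.193]  0.0035 [0.553 0.003 0.155]  0.041 [0.531 0.041 0.118]  
-0.034 [ 0.447 -0.034  0.092]  0.0035 [0.416 0.003 0.132]  0.041 [0.384 0.041 0.173]  
-0.034 [ 0.428 -0.034  0.1  ]  0.0035 [0.397 0.003 0.141]  0.041 [0.366 0.041 0.181]  
-0.034 [ 0.39  -0.034  0.165]  0.0035 [0.359 0.003 0.127]  0.041 [0.329 0.041 0.088]  
-0.034 [ 0.453 -0.034  0.173]  0.0035 [0.426 0.004 0.135]  0.041 [0.398 0.041 0.096]
```

>>> arm_command(increments="0.84 0 0 4 0; 0.84 0 0 8 0; 0.84 0 0 8 0")

```text
t: 6.9
tool_pos: [0.4687, 0.0037, 0.0609]
orientation: [-2.179, -2.261, 0.001]
force: [0.3, -0.2, 0.6]
opening: 0.0149
gripper_force: 0.0
```

>>> arm_command(increments="0.84 0 0 1 0; 0.84 0 0 2 0; 0.84 0 0 2 0")

```text
t: 7.2
tool_pos: [0.4694, 0.0036, 0.0597]
orientation: [-2.18, -2.262, 0.0]
force: [-0.8, -0.7, 0.3]
opening: 0.015
gripper_force: 0.0
```

>>> arm_command(increments="0.84 0 0 1 0; 0.84 0 0 2 0; 0.84 0 0 2 0")

```text
t: 7.5
tool_pos: [0.4693, 0.0036, 0.0577]
orientation: [-2.18, -2.262, 0.0]
force: [0.0, -0.3, -0.0]
opening: 0.0149
gripper_force: 0.0
```

>>> arm_command(increments="0.84 0 0 1 0; 0.84 0 0 1 0; 0.84 0 0 1 0")

```text
t: 7.8
tool_pos: [0.4694, 0.0036, 0.0568]
orientation: [-2.18, -2.262, 0.0]
force: [0.2, -0.0, -0.0]
opening: 0.0148
gripper_force: 0.0
```

>>> arm_command(increments="0.84 0 0 1 0; 0.84 0 0 1 0; 0.84 0 0 1 0")

```text
t: 8.1
tool_pos: [0.4694, 0.0036, 0.0558]
orientation: [-2.18, -2.262, 0.0]
force: [0.2, 0.5, 0.4]
opening: 0.0149
gripper_force: 0.0
```

>>> arm_command(increments="0.84 0 0 1 0; 0.84 0 0 1 0; 0.84 0 0 1 0")

```text
t: 8.4
tool_pos: [0.4694, 0.0036, 0.0548]
orientation: [-2.18, -2.262, 0.0]
force: [0.2, -0.1, -0.9]
opening: 0.0151
gripper_force: 0.0
```

>>> arm_command(increments="0.84 0 0 1 0; 0.84 0 0 1 0; 0.84 0 0 1 0")

```text
t: 8.7
tool_pos: [0.4694, 0.0035, 0.0538]
orientation: [-2.18, -2.262, 0.0]
force: [-0.4, 0.1, -0.0]
opening: 0.015
gripper_force: 0.0
```

>>> arm_command(increments="0.84 0 0 1 0; 0.84 0 0 1 0; 0.84 0 0 1 0")

```text
t: 9.0
tool_pos: [0.4694, 0.0036, 0.0528]
orientation: [-2.18, -2.262, 0.0]
force: [0.2, 0.2, 0.7]
opening: 0.0146
gripper_force: 0.0
```

>>> arm_command(increments="0.84 0 0 1 0; 0.84 0 0 1 0; 0.84 0 0 1 0")

```text
t: 9.3
tool_pos: [0.4694, 0.0036, 0.0518]
orientation: [-2.18, -2.262, 0.0]
force: [0.2, 0.7, 0.7]
opening: 0.0149
gripper_force: 0.0
```

>>> arm_command(increments="0.84 0 0 1 0; 0.84 0 0 1 0; 0.84 0 0 1 0")

```text
t: 9.6
tool_pos: [0.4694, 0.0036, 0.0508]
orientation: [-2.18, -2.262, 0.0]
force: [0.4, -1.0, -0.3]
opening: 0.015
gripper_force: 0.0
```

>>> arm_command(increments="0.84 0 0 1 0; 0.84 0 0 1 0; 0.84 0 0 1 0")

```text
t: 9.9
tool_pos: [0.4694, 0.0036, 0.0498]
orientation: [-2.18, -2.262, 0.0]
force: [-0.5, -0.3, 0.1]
opening: 0.0146
gripper_force: 0.0
```

>>> arm_command(increments="0.84 0 0 1 0; 0.84 0 0 1 0; 0.84 0 0 1 0")

```text
t: 10.2
tool_pos: [0.4694, 0.0036, 0.0488]
orientation: [-2.18, -2.262, 0.0]
force: [0.5, 0.1, -0.2]
opening: 0.0149
gripper_force: 0.0
```

>>> arm_command(increments="0.84 0 0 1 0; 0.84 0 0 1 0; 0.84 0 0 1 0")

```text
t: 10.5
tool_pos: [0.4694, 0.0036, 0.0478]
orientation: [-2.18, -2.262, 0.0]
force: [0.1, 0.3, -0.6]
opening: 0.0147
gripper_force: 0.0
```

```bash
python3 - <<'E'
from h import *
p=np.array(robot.read_state()["tool_pos"]);T=[]
for n in("scene","side"):
    c=robot.camera_model(n);I=robot.read_camera(n);cv2.imwrite(f"pics/{n}1.png",I)
    u,v=map(int,proj(c,p));print(n,u,v)
    k=I[v-30:v+25,u-25:u+25].astype(int);T.append(cv2.resize(k.astype(np.uint8),(400,440),interpolation=cv2.INTER_CUBIC))
    sat=k.max(2)-k.min(2);g=(sat<32)
    low=[(u-25+j,v-30+np.where(g[:,j])[0].max()) for j in range(50) if g[:,j].any()];print(low)
cv2.imwrite("pics/m2.png",np.hstack(T))
E
```

```text
scene 303 235
[(278, np.int64(231)), (279, np.int64(230)), (280, np.int64(229)), (281, np.int64(228)), (282, np.int64(227)), (283, np.int64(226)), (284, np.int64(225)), (285, np.int64(213)), (286, np.int64(213)), (287, np.int64(211)), (288, np.int64(214)), (289, np.int64(214)), (290, np.int64(215)), (291, np.int64(215)), (292, np.int64(216)), (293, np.int64(218)), (294, np.int64(229)), (295, np.int64(230)), (296, np.int64(231)), (297, np.int64(232)), (298, np.int64(233)), (299, np.int64(232)), (300, np.int64(231)), (301, np.int64(230)), (302, np.int64(215)), (303, np.int64(216)), (304, np.int64(235)), (305, np.int64(235)), (306, np.int64(235)), (307, np.int64(235)), (308, np.int64(234)), (309, np.int64(233)), (310, np.int64(232)), (311, np.int64(230)), (312, np.int64(256)), (313, np.int64(257)), (314, np.int64(258)), (315, np.int64(258)), (316, np.int64(258)), (317, np.int64(259)), (318, np.int64(259)), (319, np.int64(259)), (320, np.int64(257)), (321, np.int64(223)), (322, np.int64(223)), (323, np.int64(224)), (324, np.int64(225)), (325, np.int64(225)), (326, np.int64(225)), (327, n
[... 296 characters left out ...]
0, np.int64(244)), (321, np.int64(246)), (322, np.int64(247)), (323, np.int64(247)), (324, np.int64(247)), (325, np.int64(246)), (326, np.int64(245)), (327, np.int64(245)), (328, np.int64(246)), (329, np.int64(250)), (330, np.int64(250)), (331, np.int64(250)), (332, np.int64(249)), (333, np.int64(248)), (334, np.int64(247)), (335, np.int64(243)), (336, np.int64(234)), (337, np.int64(234)), (338, np.int64(234)), (339, np.int64(235)), (340, np.int64(236)), (341, np.int64(236)), (342, np.int64(237)), (343, np.int64(238)), (344, np.int64(242)), (345, np.int64(269)), (346, np.int64(269)), (347, np.int64(270)), (348, np.int64(271)), (349, np.int64(271)), (350, np.int64(272)), (351, np.int64(272))]
```

View pics/m2.png

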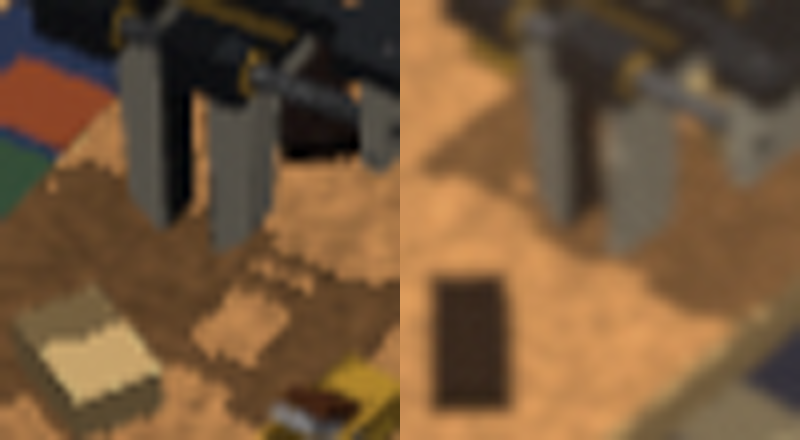

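In this crop the tips' lowest corners are near scene (298,233)/(306,235) and side (323,247)/(330,250), close to the board surface. I'll work out their height from the known plan position.

```bash
python3 - <<'E'
from h import *
p=np.array(robot.read_state()["tool_pos"]);print(p)
x,y=p[:2]
for n,obs in(("scene",[(298,233),(306,235)]),("side",[(323,247),(330.5,250)])):
    c=robot.camera_model(n)
    for z in(.050,.055,.060,.065,.070):
        out=[]
        for sx in(-1,1):
            q=[proj(c,[x+sx*a,y+b,z]) for a in(.0075,.025) for b in(-.0075,.0075)]
            q=max(q,key=lambda t:t[1]);out.append((round(q[0],1),round(q[1],1)))
        print(n,z,out,"obs",obs)
E
```

```text
[0.46939867 0.00352079 0.04782986]
scene 0.05 [(np.float64(299.4), np.float64(235.2)), (np.float64(310.1), np.float64(239.7))] obs [(298, 233), (306, 235)]
scene 0.055 [(np.float64(299.4), np.float64(233.7)), (np.float64(310.1), np.float64(238.3))] obs [(298, 233), (306, 235)]
scene 0.06 [(np.float64(299.3), np.float64(232.3)), (np.float64(310.0), np.float64(236.9))] obs [(298, 233), (306, 235)]
scene 0.065 [(np.float64(299.3), np.float64(230.9)), (np.float64(310.0), np.float64(235.4))] obs [(298, 233), (306, 235)]
scene 0.07 [(np.float64(299.2), np.float64(229.4)), (np.float64(310.0), np.float64(234.0))] obs [(298, 233), (306, 235)]
side 0.05 [(np.float64(333.2), np.float64(256.9)), (np.float64(323.9), np.float64(251.5))] obs [(323, 247), (330.5, 250)]
side 0.055 [(np.float64(333.2), np.float64(255.4)), (np.float64(323.9), np.float64(250.1))] obs [(323, 247), (330.5, 250)]
side 0.06 [(np.float64(333.2), np.float64(254.0)), (np.float64(323.9), np.float64(248.6))] obs [(323, 247), (330.5, 250)]
side 0.065 [(np.float64(333.2), np.float64(252.5)), (np.float64(323.9), np.float64(247.2))] obs [(323, 247), (330.5, 250)]
side 0.07 [(np.float64(333.2), np.float64(251.1)), (np.float64(323.8), np.float64(245.7))] obs [(323, 247), (330.5, 250)]
```

>>> arm_command(increments="0.84 0 0 1 0; 0.84 0 0 2 0; 0.84 0 0 2 0")

```text
t: 10.9
tool_pos: [0.4692, 0.0036, 0.0456]
orientation: [-2.18, -2.262, 0.0]
force: [-1.1, 0.5, -0.4]
opening: 0.015
gripper_force: 0.0
```

>>> arm_command(increments="0.84 0 0 1 0; 0.84 0 0 1 0; 0.84 0 0 1 0")

```text
t: 11.2
tool_pos: [0.4694, 0.0036, 0.0448]
orientation: [-2.18, -2.262, 0.0]
force: [0.4, -0.4, 0.0]
opening: 0.0147
gripper_force: 0.0
```

>>> arm_command(increments="0.84 0 0 1 0; 0.84 0 0 1 0; 0.84 0 0 1 0")

```text
t: 11.5
tool_pos: [0.4694, 0.0035, 0.0438]
orientation: [-2.18, -2.262, 0.0]
force: [0.0, 0.8, 0.5]
opening: 0.0147
gripper_force: 0.0
```

>>> arm_command(increments="0.84 0 0 1 0; 0.84 0 0 1 0; 0.84 0 0 1 0")

```text
t: 11.8
tool_pos: [0.4694, 0.0036, 0.0428]
orientation: [-2.18, -2.262, 0.0]
force: [-0.4, -1.5, -0.6]
opening: 0.0151
gripper_force: 0.0
```

>>> arm_command(increments="0.84 0 0 1 0; 0.84 0 0 1 0; 0.84 0 0 1 0")

```text
t: 12.1
tool_pos: [0.4696, 0.0035, 0.0425]
orientation: [2.18, 2.262, 0.0]
force: [-3.9, 0.4, 6.2]
opening: 0.0146
gripper_force: 3.3
```

>>> arm_command(increments="0.84 0 0 1 0; 0.84 0 0 1 0; 0.84 0 0 1 0")

```text
t: 12.4
tool_pos: [0.4696, 0.0035, 0.0424]
orientation: [2.18, 2.262, -0.0]
force: [-8.5, -0.3, 17.1]
opening: 0.015
gripper_force: 8.5
```

>>> arm_command(increments="0.84 0 0 1 0; 0.84 0 0 1 0; 0.84 0 0 1 0")

```text
t: 12.7
tool_pos: [0.4696, 0.0035, 0.0424]
orientation: [-2.18, -2.262, 0.0]
force: [-14.4, 1.7, 28.0]
opening: 0.0149
gripper_force: 13.7
```

```bash
python3 - <<'E'
from h import *
s=robot.read_state();p=np.array(s["tool_pos"]);print(p,np.round(s["force"],2),np.round(s["joint_torque"],1),np.round(s["q"],3))
for n,w in(("scene",range(292,312)),("side",range(318,338))):
    I=robot.read_camera(n);cv2.imwrite(f"pics/{n}2.png",I);k=I.astype(int);g=(k.max(2)-k.min(2))<32
    print(n,[(j,int(np.where(g[200:262,j])[0].max()+200)) for j in w if g[200:262,j].any()])
E
```

```text
[0.46960791 0.00353799 0.04239267] [-14.43   1.65  28.03] [ -0.5 -31.2 -39.8   0.3  -5.4  -0. ] [-0.102 -0.078  2.011 -0.     1.209 -0.139]
scene [(292, 216), (293, 220), (294, 230), (295, 231), (296, 233), (297, 234), (298, 234), (299, 234), (300, 233), (301, 232), (302, 217), (303, 218), (304, 236), (305, 237), (306, 237), (307, 236), (308, 236), (309, 235), (310, 234), (311, 233)]
side [(318, 229), (319, 238), (320, 245), (321, 248), (322, 249), (323, 249), (324, 248), (325, 247), (326, 247), (327, 247), (328, 248), (329, 252), (330, 252), (331, 251), (332, 251), (333, 250), (334, 249), (335, 244), (336, 236), (337, 236)]
```

>>> arm_command(increments="0.84 0 0 -5 0; 0.84 0 0 -5.5 0; 0.84 0 0 -5.5 0")

```text
t: 13.1
tool_pos: [0.4695, 0.0035, 0.0453]
orientation: [2.18, 2.262, 0.0]
force: [-0.9, -0.2, 0.5]
opening: 0.0151
gripper_force: 0.0
```

>>> arm_command(increments="0.84 12 -1 0 0; 0.84 24 -1 0 0; 0.84 36 -1 0 0; 0.84 48 -1 0 0; 0.84 60 -1 0 0")

```text
t: 13.6
tool_pos: [0.466, 0.0649, 0.0453]
orientation: [-2.179, -2.263, 0.0]
force: [0.2, 0.4, -0.2]
opening: 0.0145
gripper_force: 0.0
```

```bash
cat > look.py <<'E'
from h import *
# offcut footprints on the board from the scene camera (finger-free colours)
def strip(n="wrist"):
    c=robot.camera_model(n);I=robot.read_camera(n);h=cv2.cvtColor(I,cv2.COLOR_BGR2HSV);cv2.imwrite("pics/last_%s.png"%n,I)
    m=(h[...,2]<75).astype(np.uint8)*255
    for k in cv2.findContours(m[:340,200:440],0,2,offset=(200,0))[0]:
        if cv2.contourArea(k)>800:
            r=cv2.boxPoints(cv2.minAreaRect(k));print(cv2.contourArea(k),[onz(c,p,.065)[:2].round(3) for p in r])
s=robot.read_state();print(s["t"],s["tool_pos"].round(4),np.round(s["force"],1));strip()
E
python3 look.py
```

```text
13.6 [0.466  0.0649 0.0453] [ 0.2  0.4 -0.2]
8372.5 [array([0.425, 0.107]), array([0.45 , 0.133]), array([0.502, 0.082]), array([0.477, 0.052])]
```

>>> arm_command(increments="0.84 12 0 0 0; 0.84 24 0 0 0; 0.84 36 0 0 0; 0.84 48 0 0 0; 0.84 60 0 0 0")

```text
t: 14.15
tool_pos: [0.4639, 0.1245, 0.0454]
orientation: [2.18, 2.262, 0.0]
force: [0.3, -0.8, 0.1]
opening: 0.0151
gripper_force: 0.1
```

```bash
python3 look.py
```

```text
14.15 [0.4639 0.1245 0.0454] [ 0.3 -0.8  0.1]
8012.5 [array([0.414, 0.156]), array([0.468, 0.164]), array([0.476, 0.115]), array([0.417, 0.106])]
```

```bash
cat > seg.py <<'E'
from h import *
def seg(n,I,c,lo,hi,z,amin):
    h=cv2.cvtColor(I,cv2.COLOR_BGR2HSV);m=cv2.inRange(h,lo,hi)
    if n=="wrist":m[345:]=0
    m=cv2.morphologyEx(m,cv2.MORPH_OPEN,np.ones((3,3)))
    for k in cv2.findContours(m,0,2)[0]:
        a=cv2.contourArea(k)
        if a>amin:
            M=cv2.moments(k);o=onz(c,(M["m10"]/a,M["m01"]/a),z)
            if .38<o[0]<.68 and -.2<o[1]<.33:
                r=cv2.boxPoints(cv2.minAreaRect(k));print(n,int(a),"centre",o[:2].round(3),[onz(c,p,z)[:2].round(3).tolist() for p in r])
E
python3 - <<'E'
from seg import *
I=cv2.imread("pics/w3.png");h=cv2.cvtColor(I,cv2.COLOR_BGR2HSV)
print("strip lit",h[130,312],"finger",h[325,282],h[330,340],"shadow",h[270,250],"mat",h[200,90])
J=cv2.imread("pics/last_wrist.png");h=cv2.cvtColor(J,cv2.COLOR_BGR2HSV)
for r in range(200,340,10):print(r,[h[r,x].tolist() for x in range(210,400,16)])
E
```

```text
strip lit [ 12 116  66] finger [21 53 96] [ 11 100  28] shadow [ 14 150 138] mat [ 21 116 243]
200 [[17, 18, 126], [23, 118, 252], [24, 112, 253], [16, 152, 217], [15, 148, 224], [19, 131, 248], [17, 137, 240], [22, 117, 252], [19, 136, 244], [19, 134, 244], [20, 127, 249], [17, 144, 234]]
210 [[18, 139, 239], [21, 123, 251], [20, 126, 249], [21, 126, 250], [17, 141, 235], [21, 124, 250], [18, 140, 239], [20, 131, 249], [20, 131, 249], [21, 120, 251], [20, 130, 249], [25, 101, 253]]
220 [[21, 125, 250], [19, 134, 243], [18, 136, 244], [22, 117, 252], [18, 139, 242], [19, 132, 246], [18, 142, 239], [19, 134, 245], [18, 134, 244], [21, 124, 251], [19, 134, 245], [17, 140, 235]]
230 [[19, 128, 248], [17, 144, 234], [19, 131, 245], [18, 140, 239], [20, 129, 251], [16, 149, 244], [11, 163, 61], [11, 161, 65], [21, 124, 250], [21, 123, 251], [17, 143, 232], [19, 139, 244]]
240 [[13, 148, 88], [11, 130, 43], [10, 157, 47], [10, 125, 61], [11, 133, 65], [12, 119, 71], [9, 126, 73], [10, 138, 74], [18, 133, 246], [17, 141, 235], [19, 137, 244], [16, 143, 233]]
250 [[8, 109, 63], [10, 123, 52]
[... 963 characters left out ...]
], [20, 47, 108], [22, 41, 112], [16, 151, 145], [14, 153, 157], [14, 111, 46], [18, 54, 117], [15, 140, 175], [15, 150, 192]]
310 [[14, 151, 157], [15, 151, 149], [15, 154, 144], [16, 153, 157], [23, 43, 106], [19, 50, 113], [16, 153, 170], [15, 155, 168], [14, 121, 40], [21, 59, 117], [19, 56, 114], [20, 132, 248]]
320 [[14, 158, 140], [15, 153, 168], [15, 150, 168], [14, 146, 133], [22, 45, 107], [23, 41, 107], [16, 150, 194], [15, 152, 161], [17, 107, 38], [21, 51, 116], [18, 54, 118], [15, 149, 188]]
330 [[15, 152, 181], [15, 153, 185], [14, 148, 121], [27, 42, 110], [26, 44, 121], [24, 44, 111], [15, 154, 156], [15, 151, 137], [13, 72, 32], [22, 49, 114], [20, 51, 111], [15, 149, 197]]
```

>>> arm_command(increments="0.84 -10 0 0 0; 0.84 -10 0 -30 0; 0.84 0 -42 -30 0; 0.84 23 -84 -30 0; 0.84 23 -84 -30 0")

```text
t: 14.7
tool_pos: [0.3745, 0.1435, 0.0739]
orientation: [-2.177, -2.262, 0.004]
force: [0.7, 0.2, 0.6]
opening: 0.0149
gripper_force: 0.0
```

```bash
python3 - <<'E'
from seg import *
s=robot.read_state();print(s["t"],s["tool_pos"].round(4))
for n in("wrist","scene","side"):
    c=robot.camera_model(n);I=robot.read_camera(n);cv2.imwrite(f"pics/a_{n}.png",I)
    seg(n,I,c,(5,85,25),(18,190,80),.065,800 if n=="wrist" else 40)
E
```

```text
14.7 [0.3745 0.1435 0.0739]
wrist 5652 centre [0.442 0.15 ] [[0.411, 0.159], [0.467, 0.168], [0.474, 0.14], [0.416, 0.131]]
wrist 1730 centre [0.413 0.24 ] [[0.411, 0.196], [0.409, 0.274], [0.414, 0.273], [0.416, 0.196]]
scene 995 centre [ 0.599 -0.183] [[0.462, -0.235], [0.436, -0.176], [0.725, -0.134], [0.74, -0.19]]
scene 711 centre [0.56  0.256] [[0.45, 0.176], [0.409, 0.263], [0.662, 0.337], [0.691, 0.25]]
side 238 centre [0.388 0.283] [[0.395, 0.339], [0.399, 0.218], [0.378, 0.224], [0.375, 0.343]]
side 150 centre [0.436 0.153] [[0.456, 0.175], [0.472, 0.149], [0.417, 0.133], [0.402, 0.159]]
side 178 centre [0.633 0.286] [[0.641, 0.333], [0.645, 0.23], [0.624, 0.236], [0.621, 0.338]]
```

>>> arm_command(increments="0.84 3 0 14 0; 0.84 3 0 28 0; 0.84 3 0 28.5 0")

```text
t: 15.15
tool_pos: [0.3787, 0.1453, 0.0453]
orientation: [-2.18, -2.26, 0.004]
force: [-0.9, 0.3, -0.8]
opening: 0.0146
gripper_force: 0.0
```

>>> arm_command(increments="0.84 0 12 0 0; 0.84 0 24 0 0; 0.84 0 36 0 0; 0.84 0 48 0 0; 0.84 0 60 0 0")

```text
t: 15.65
tool_pos: [0.4407, 0.1479, 0.0475]
orientation: [2.181, 2.261, 0.0]
force: [0.5, 1.1, 0.1]
opening: 0.0148
gripper_force: 0.2
```

```bash
cat > st.py <<'E'
from seg import *
s=robot.read_state();print(s["t"],s["tool_pos"].round(4),np.round(s["force"],1))
for n in("wrist","side"):
    c=robot.camera_model(n);I=robot.read_camera(n);cv2.imwrite(f"pics/a_{n}.png",I)
    seg(n,I,c,(5,85,25),(18,190,80),.065,800 if n=="wrist" else 40)
E
python3 st.py
```

```text
15.65 [0.4407 0.1479 0.0475] [0.5 1.1 0.1]
wrist 6012 centre [0.49  0.149] [[0.458, 0.162], [0.513, 0.164], [0.518, 0.135], [0.46, 0.132]]
side 199 centre [0.388 0.275] [[0.396, 0.335], [0.398, 0.218], [0.377, 0.224], [0.376, 0.34]]
side 88 centre [0.494 0.153] [[0.507, 0.168], [0.521, 0.14], [0.481, 0.136], [0.468, 0.163]]
side 169 centre [0.633 0.285] [[0.641, 0.331], [0.644, 0.23], [0.624, 0.236], [0.622, 0.336]]
```

>>> arm_command(increments="0.84 0 -6 0 0; 0.84 0 -6 -30 0; 0.84 -22 10 -30 0; 0.84 -45 45 -30 0; 0.84 -45 45 -30 0")

```text
t: 16.25
tool_pos: [0.4879, 0.103, 0.0774]
orientation: [2.181, 2.259, 0.001]
force: [-1.3, 0.2, 1.5]
opening: 0.0149
gripper_force: 0.0
```

>>> arm_command(increments="0.84 0 0 15 0; 0.84 0 0 30 0; 0.84 0 0 30 0")

```text
t: 16.55
tool_pos: [0.4828, 0.105, 0.0447]
orientation: [-2.178, -2.26, 0.006]
force: [-0.3, -0.5, 0.0]
opening: 0.0147
gripper_force: 0.0
```

>>> arm_command(increments="0.84 10 0 0 0; 0.84 20 0 0 0; 0.84 30 0 0 0; 0.84 40 0 0 0; 0.84 50 0 0 0")

```text
t: 17.05
tool_pos: [0.484, 0.1565, 0.0473]
orientation: [2.179, 2.263, 0.001]
force: [0.7, -0.5, 0.8]
opening: 0.0149
gripper_force: 0.1
```

```bash
python3 st.py
```

```text
17.05 [0.484  0.1565 0.0473] [ 0.7 -0.5  0.8]
wrist 7624 centre [0.488 0.181] [[0.46, 0.193], [0.515, 0.195], [0.517, 0.167], [0.46, 0.165]]
side 171 centre [0.389 0.275] [[0.395, 0.323], [0.398, 0.22], [0.378, 0.225], [0.376, 0.328]]
side 172 centre [0.482 0.186] [[0.505, 0.203], [0.519, 0.171], [0.46, 0.169], [0.447, 0.2]]
side 160 centre [0.633 0.284] [[0.641, 0.331], [0.644, 0.23], [0.624, 0.236], [0.622, 0.336]]
side 43 centre [0.542 0.097] [[0.563, 0.102], [0.568, 0.085], [0.523, 0.092], [0.519, 0.108]]
side 49 centre [0.631 0.038] [[0.653, 0.064], [0.669, 0.047], [0.612, 0.01], [0.597, 0.028]]
```

Aligned and at the edge. Next push it over.

>>> arm_command(increments="0.84 10 0 0 0; 0.84 20 0 0 0; 0.84 30 0 0 0; 0.84 38 0 0 0; 0.84 38 0 0 0")

```text
t: 17.65
tool_pos: [0.4823, 0.1943, 0.0468]
orientation: [-2.179, -2.263, -0.0]
force: [0.6, 0.6, -0.3]
opening: 0.0148
gripper_force: 0.0
```

```bash
python3 - <<'E'
from seg import *
s=robot.read_state();print(s["t"],s["tool_pos"].round(4),np.round(s["force"],1))
for n in("wrist","side"):
    c=robot.camera_model(n);I=robot.read_camera(n);cv2.imwrite(f"pics/a_{n}.png",I)
    seg(n,I,c,(5,85,25),(18,190,80),.015,800 if n=="wrist" else 40)
E
```

```text
17.65 [0.4823 0.1943 0.0468] [ 0.6  0.6 -0.3]
wrist 821 centre [0.428 0.204] [[0.422, 0.236], [0.441, 0.238], [0.442, 0.188], [0.422, 0.187]]
wrist 4931 centre [0.486 0.233] [[0.459, 0.245], [0.513, 0.247], [0.515, 0.221], [0.459, 0.219]]
wrist 1443 centre [0.599 0.321] [[0.558, 0.322], [0.628, 0.325], [0.63, 0.32], [0.559, 0.317]]
side 267 centre [0.421 0.232] [[0.445, 0.296], [0.43, 0.15], [0.396, 0.164], [0.412, 0.307]]
side 157 centre [0.481 0.237] [[0.506, 0.252], [0.517, 0.225], [0.455, 0.223], [0.446, 0.249]]
side 171 centre [0.68  0.254] [[0.688, 0.304], [0.692, 0.198], [0.671, 0.205], [0.668, 0.309]]
side 51 centre [0.666 0.033] [[0.695, 0.053], [0.659, -0.004], [0.639, 0.011], [0.675, 0.068]]
```

>>> arm_command(increments="0.84 0 0 -40 0; 0.84 -45 -2 -45 0; 0.84 -90 -5 -45 0; 0.84 -135 -7 -45 0; 0.84 -180 -9 -45 0")

```text
t: 18.25
tool_pos: [0.4798, 0.0111, 0.0921]
orientation: [2.179, 2.262, 0.001]
force: [1.0, -0.3, -0.4]
opening: 0.0149
gripper_force: 0.0
```

>>> arm_command(increments="0.84 -45 -2 0 0; 0.84 -90 -5 0 0; 0.84 -140 -7 0 0; 0.84 -140 -7 0 0; 0.84 -140 -7 0 0")

```text
t: 18.75
tool_pos: [0.4779, -0.1284, 0.0918]
orientation: [-2.184, -2.258, -0.0]
force: [-0.3, -0.1, 0.5]
opening: 0.0151
gripper_force: 0.0
```

```bash
cat > blk.py <<'E'
from seg import *
s=robot.read_state();print(s["t"],s["tool_pos"].round(4),np.round(s["force"],1))
for n in("wrist","scene"):
    c=robot.camera_model(n);I=robot.read_camera(n);cv2.imwrite(f"pics/b_{n}.png",I)
    seg(n,I,c,(19,40,120),(30,115,255),.073,1500 if n=="wrist" else 50)
E
python3 - <<'E'
import cv2
for f,x,y in(("w0",416,138),("w0",440,200),("w0",350,100),("scene0",289,248)):
    h=cv2.cvtColor(cv2.imread(f"pics/{f}.png"),cv2.COLOR_BGR2HSV);print(f,h[y,x],h[y-4:y+4,x-4:x+4].reshape(-1,3).min(0),h[y-4:y+4,x-4:x+4].reshape(-1,3).max(0))
E
python3 blk.py
```

```text
w0 [ 26  82 243] [ 26  78 241] [ 27  87 244]
w0 [ 16 145 225] [ 15 135 180] [ 19 155 243]
w0 [ 16 145 230] [ 15 136 159] [ 19 156 242]
scene0 [ 18 115 190] [ 18 114 183] [ 19 121 191]
18.75 [ 0.4779 -0.1284  0.0918] [-0.3 -0.1  0.5]
wrist 3961 centre [ 0.394 -0.129] [[0.366, -0.142], [0.37, -0.117], [0.421, -0.117], [0.419, -0.142]]
wrist 5263 centre [ 0.477 -0.072] [[0.451, -0.075], [0.466, -0.049], [0.504, -0.068], [0.491, -0.096]]
wrist 6294 centre [ 0.393 -0.012] [[0.37, -0.001], [0.418, 0.001], [0.416, -0.024], [0.366, -0.026]]
scene 71 centre [0.4   0.083] [[0.385, 0.07], [0.374, 0.099], [0.413, 0.098], [0.423, 0.07]]
scene 107 centre [0.413 0.232] [[0.386, 0.218], [0.376, 0.248], [0.437, 0.247], [0.447, 0.218]]
```

>>> arm_command(increments="0.84 0 0 23 0; 0.84 0 0 46 0; 0.84 0 0 46 0")

```text
t: 19.15
tool_pos: [0.4773, -0.125, 0.0437]
orientation: [-2.175, -2.263, 0.001]
force: [-0.5, 0.7, 0.2]
opening: 0.0149
gripper_force: 0.0
```

>>> arm_command(increments="0.84 15 1 0 0; 0.84 30 1 0 0; 0.84 45 2 0 0; 0.84 60 2 0 0; 0.84 75 3 0 0")

```text
t: 19.65
tool_pos: [0.4785, -0.0501, 0.0463]
orientation: [2.178, 2.263, 0.001]
force: [0.6, 0.0, 0.4]
opening: 0.015
gripper_force: 0.1
```

```bash
python3 blk.py
```

```text
19.65 [ 0.4785 -0.0501  0.0463] [0.6 0.  0.4]
wrist 5645 centre [ 0.468 -0.023] [[0.446, -0.013], [0.489, -0.011], [0.49, -0.038], [0.445, -0.04]]
wrist 6411 centre [0.397 0.011] [[0.373, -0.001], [0.378, 0.022], [0.42, 0.022], [0.417, -0.001]]
scene 99 centre [ 0.403 -0.064] [[0.388, -0.08], [0.377, -0.05], [0.419, -0.05], [0.429, -0.079]]
scene 103 centre [0.413 0.233] [[0.386, 0.218], [0.375, 0.249], [0.437, 0.249], [0.447, 0.218]]
```

>>> arm_command(increments="0.84 15 1 0 0; 0.84 30 1 0 0; 0.84 45 2 0 0; 0.84 60 2 0 0; 0.84 75 3 0 0")

```text
t: 20.25
tool_pos: [0.4786, 0.0236, 0.0461]
orientation: [2.179, 2.262, 0.0]
force: [1.0, -0.4, 0.2]
opening: 0.015
gripper_force: 0.0
```

>>> arm_command(increments="0.84 15 1 0 0; 0.84 30 1 0 0; 0.84 45 2 0 0; 0.84 60 2 0 0; 0.84 75 3 0 0")

```text
t: 20.75
tool_pos: [0.4789, 0.0986, 0.0461]
orientation: [2.179, 2.262, 0.0]
force: [-0.3, 0.0, 0.2]
opening: 0.015
gripper_force: 0.0
```

```bash
python3 blk.py
```

```text
20.75 [0.4789 0.0986 0.0461] [-0.3  0.   0.2]
wrist 5741 centre [0.468 0.125] [[0.446, 0.136], [0.489, 0.137], [0.49, 0.11], [0.445, 0.109]]
wrist 5998 centre [0.395 0.167] [[0.373, 0.155], [0.378, 0.179], [0.416, 0.179], [0.413, 0.155]]
scene 85 centre [ 0.4   -0.064] [[0.388, -0.08], [0.377, -0.05], [0.415, -0.05], [0.425, -0.079]]
scene 71 centre [0.4   0.083] [[0.385, 0.07], [0.374, 0.099], [0.413, 0.098], [0.423, 0.07]]
```

>>> arm_command(increments="0.84 12 1 0 0; 0.84 24 2 0 0; 0.84 36 3 0 0; 0.84 48 4 0 0; 0.84 58 5 0 0")

```text
t: 21.35
tool_pos: [0.4818, 0.1572, 0.0458]
orientation: [-2.18, -2.262, -0.0]
force: [0.1, -0.2, 0.2]
opening: 0.0148
gripper_force: 0.1
```

>>> arm_command(increments="0.84 10 0 0 0; 0.84 20 0 0 0; 0.84 30 0 0 0; 0.84 39 0 0 0; 0.84 39 0 0 0")

```text
t: 21.85
tool_pos: [0.4802, 0.1962, 0.0459]
orientation: [-2.179, -2.263, -0.0]
force: [-0.3, 0.5, 0.5]
opening: 0.0148
gripper_force: 0.0
```

```bash
sed -i 's/,\.073,1500/,float(__import__("sys").argv[1]),1000/' blk.py; python3 blk.py .024
```

```text
21.85 [0.4802 0.1962 0.0459] [-0.3  0.5  0.5]
wrist 3057 centre [0.465 0.206] [[0.44, 0.195], [0.447, 0.223], [0.494, 0.213], [0.489, 0.184]]
scene 274 centre [ 0.393 -0.181] [[0.353, -0.194], [0.342, -0.162], [0.448, -0.164], [0.457, -0.195]]
```

>>> arm_command(increments="0.84 0 0 -45 0; 0.84 0 0 -90 0; 0.84 -30 0 -100 0; 0.84 -60 0 -100 0; 0.84 -60 0 -100 0")

```text
t: 22.45
tool_pos: [0.4832, 0.1322, 0.1467]
orientation: [2.182, 2.258, 0.001]
force: [1.0, 1.3, 0.1]
opening: 0.0148
gripper_force: 0.0
```

```bash
python3 - <<'E'
from h import *
s=robot.read_state();print(s["t"],s["tool_pos"].round(4))
T=[]
c=robot.camera_model("wrist");I=robot.read_camera("wrist");cv2.imwrite("pics/f_w.png",I)
u,v=map(int,proj(c,[.53,.18,.055]));print("wrist",u,v)
A=I[0:340]
J=robot.read_camera("side");cv2.imwrite("pics/f_s.png",J)
u,v=map(int,proj(robot.camera_model("side"),[.48,.22,.03]));print("side",u,v)
B=cv2.resize(J[v-40:v+40,u-60:u+60],(390,260),interpolation=cv2.INTER_CUBIC)
K=robot.read_camera("scene");u,v=map(int,proj(robot.camera_model("scene"),[.5,.22,.03]));print("scene",u,v)
C=cv2.resize(K[v-40:v+40,u-60:u+60],(390,260),interpolation=cv2.INTER_CUBIC)
M=np.zeros((600,790,3),np.uint8);M[:340,:640]=A;M[340:,:390]=B;M[340:,400:790]=C;cv2.imwrite("pics/fm.png",M)
E
```

```text
22.45 [0.4832 0.1322 0.1467]
wrist 389 173
side 266 299
scene 354 199
```

View pics/fm.png

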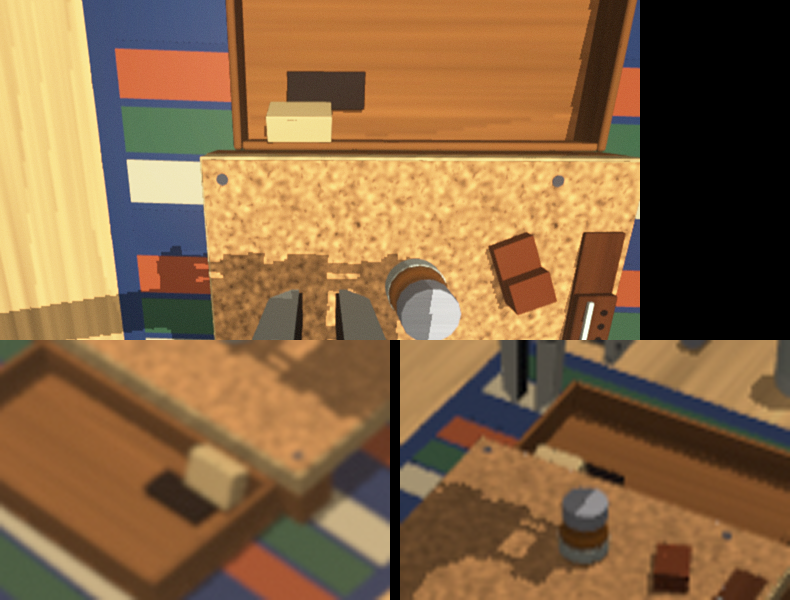

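The wrist view shows the strip flat in the tray at (326,90). The block stands on edge beside the near wall, its top face spanning (267–332, 115–142). The step is still on the board at (520,272), and the jar and bridge look undisturbed. I'll check the block's centre against the wall numerically.

```bash
python3 - <<'E'
from h import *
c=robot.camera_model("wrist");print(np.round(c["eye"],3))
for n,uv,z in(("top rear",(299,142),.036),("top front",(299,116),.036),("bottom front",(299,102),.006),("wall inner top",(420,142),.038),("wall outer top",(420,150),.038),("wall inner bottom?",(420,141),.006),("L inner",(246,100),.038),("tray L outer",(236,100),.038),("tray R outer?",(612,150),.038),("R inner",(600,142),.038),("board edge",(420,157),.055)):
    print(n,onz(c,uv,z).round(3))
for n,ps,z in(("stephi",[(502,287),(546,267),(556,300),(517,314)],.075),("steplo",[(489,250),(532,233)],.065),("jar",[(429,311)],.107)):
    q=np.array([onz(c,p,z)[:2] for p in ps]);print(n,q.round(3).tolist(),q.mean(0).round(3))
E
```

```text
[0.481 0.218 0.325]
top rear [0.468 0.2   0.036]
top front [0.467 0.217 0.036]
bottom front [0.466 0.227 0.006]
wall inner top [0.551 0.203 0.038]
wall outer top [0.552 0.198 0.038]
wall inner bottom? [0.559 0.202 0.006]
L inner [0.432 0.226 0.038]
tray L outer [0.425 0.226 0.038]
tray R outer? [0.685 0.202 0.038]
R inner [0.675 0.208 0.038]
board edge [0.548 0.195 0.055]
stephi [[0.607, 0.113], [0.634, 0.128], [0.646, 0.105], [0.621, 0.093]] [0.627 0.11 ]
steplo [[0.599, 0.135], [0.626, 0.148]] [0.612 0.142]
jar [[0.55, 0.109]] [0.55  0.109]
```

>>> arm_command(increments="0.9 -21 35 0 0; 0.9 -42 70 0 0; 0.9 -62 105 0 0; 0.9 -82 141 0 0; 0.9 -82 141 0 0")

```text
t: 23.1
tool_pos: [0.6287, 0.0567, 0.1432]
orientation: [-2.181, -2.259, 0.003]
force: [-0.6, 0.5, 0.7]
opening: 0.0092
gripper_force: 0.0
```

>>> arm_command(increments="0.9 0 0 0 0; 0.9 0 0 40 0; 0.9 0 0 75 0; 0.9 0 0 75 0; 0.9 0 0 75 0")

```text
t: 23.6
tool_pos: [0.6253, 0.0594, 0.071]
orientation: [-2.178, -2.262, 0.002]
force: [0.1, -0.3, 0.5]
opening: 0.0095
gripper_force: 0.0
```

```bash
python3 - <<'E'
from seg import *
s=robot.read_state();print(s["t"],s["tool_pos"].round(4),np.round(s["force"],1),R.from_rotvec(s["orientation"]).as_matrix().round(3).tolist())
a=cv2.cvtColor(cv2.imread("pics/f_w.png"),cv2.COLOR_BGR2HSV);print("lo",a[255,510],"hi",a[290,530],"bridge",a[260,605],"cork sh",a[290,230])
c=robot.camera_model("wrist");I=robot.read_camera("wrist");cv2.imwrite("pics/g.png",I)
seg("wrist",I,c,(0,150,60),(11,255,180),.072,600)
E
```

```text
23.6 [0.6253 0.0594 0.071 ] [ 0.1 -0.3  0.5] [[-0.038, 0.999, -0.002], [0.999, 0.038, 0.0], [0.0, -0.002, -1.0]]
lo [  9 192 157] hi [ 10 193 156] bridge [ 10 168 114] cork sh [ 15 151 150]
wrist 6590 centre [0.626 0.116] [[0.604, 0.133], [0.628, 0.143], [0.649, 0.099], [0.622, 0.087]]
```

>>> arm_command(increments="0.9 0 1 12 0; 0.9 0 1 22 0; 0.9 0 1 22 0")

```text
t: 23.95
tool_pos: [0.6265, 0.0585, 0.0474]
orientation: [-2.179, -2.261, 0.002]
force: [-0.3, -0.2, -0.2]
opening: 0.0097
gripper_force: 0.0
```

>>> arm_command(increments="0.9 12 0 0 0; 0.9 24 1 0 0; 0.9 36 1 0 0; 0.9 48 2 0 0; 0.9 60 2 0 0")

```text
t: 24.45
tool_pos: [0.6274, 0.12, 0.0491]
orientation: [2.179, 2.263, 0.001]
force: [0.3, 0.6, -0.5]
opening: 0.0097
gripper_force: 0.1
```

```bash
cat > stp.py <<'E'
from seg import *
import sys
s=robot.read_state();print(s["t"],s["tool_pos"].round(4),np.round(s["force"],1))
c=robot.camera_model("wrist");I=robot.read_camera("wrist");cv2.imwrite("pics/g.png",I)
seg("wrist",I,c,(0,150,60),(11,255,180),float(sys.argv[1]),600)
E
python3 stp.py .072
```

```text
24.45 [0.6274 0.12   0.0491] [ 0.3  0.6 -0.5]
wrist 7765 centre [0.633 0.155] [[0.616, 0.177], [0.642, 0.181], [0.651, 0.131], [0.622, 0.126]]
```

>>> arm_command(increments="0.9 11 0 0 0; 0.9 22 0 0 0; 0.9 33 0 0 0; 0.9 43 0 0 0; 0.9 53 0 0 0")

```text
t: 25.0
tool_pos: [0.6253, 0.1723, 0.0488]
orientation: [2.18, 2.262, 0.0]
force: [0.8, 0.3, 0.6]
opening: 0.0094
gripper_force: 0.0
```

>>> arm_command(increments="0.9 9 0 0 0; 0.9 18 0 0 0; 0.9 25 0 0 0; 0.9 25 0 0 0")

```text
t: 25.4
tool_pos: [0.6243, 0.1975, 0.0488]
orientation: [-2.179, -2.263, -0.0]
force: [0.3, -0.2, -0.1]
opening: 0.0094
gripper_force: 0.0
```

```bash
python3 stp.py .016
```

```text
25.4 [0.6243 0.1975 0.0488] [ 0.3 -0.2 -0.1]
```

>>> arm_command(increments="0.9 0 0 -45 0; 0.9 0 0 -90 0; 0.9 -20 0 -120 0; 0.9 -20 0 -120 0; 0.9 -20 0 -120 0")

```text
t: 25.95
tool_pos: [0.6259, 0.1758, 0.1699]
orientation: [2.181, 2.26, 0.003]
force: [-0.6, 0.2, -1.2]
opening: 0.0094
gripper_force: 0.0
```

```bash
python3 - <<'E'
from seg import *
s=robot.read_state();print(s["t"],s["tool_pos"].round(4))
c=robot.camera_model("wrist");I=robot.read_camera("wrist");cv2.imwrite("pics/h.png",I)
h=cv2.cvtColor(I,cv2.COLOR_BGR2HSV)
for y in np.arange(.18,.32,.01):
    print(round(y,2),[h[int(v),int(u)].tolist() if 0<=v<480 and 0<=u<640 else 0 for x in np.arange(.58,.68,.012) for u,v in[proj(c,[x,y,.02])]])
for lo,hi in(((0,150,60),(11,255,180)),((19,40,120),(30,115,255)),((5,85,25),(18,190,80))):print(lo);seg("wrist",I,c,lo,hi,.02,300)
E
```

```text
25.95 [0.6259 0.1758 0.1699]
0.18 [[18, 137, 243], [19, 130, 247], [19, 129, 248], [19, 133, 245], [20, 129, 250], [19, 132, 247], [17, 148, 222], [21, 126, 251], [22, 121, 252]]
0.19 [[13, 171, 103], [14, 167, 122], [14, 162, 137], [15, 145, 164], [16, 147, 149], [19, 131, 156], [18, 130, 157], [19, 123, 151], [18, 124, 150]]
0.2 [[13, 183, 107], [13, 166, 112], [13, 173, 109], [13, 172, 110], [13, 169, 113], [13, 171, 127], [14, 177, 121], [14, 174, 152], [14, 172, 148]]
0.21 [[14, 177, 202], [14, 173, 203], [15, 175, 216], [14, 172, 218], [14, 171, 215], [14, 169, 216], [14, 173, 211], [14, 171, 210], [13, 168, 85]]
0.22 [[14, 175, 224], [15, 173, 220], [14, 166, 215], [14, 175, 213], [14, 176, 209], [14, 169, 207], [14, 168, 219], [14, 169, 217], [13, 163, 83]]
0.23 [[14, 177, 209], [14, 171, 213], [14, 170, 211], [13, 177, 131], [12, 171, 131], [13, 176, 203], [14, 171, 204], [14, 173, 201], [13, 154, 81]]
0.24 [[14, 169, 210], [14, 172, 210], [14, 174, 208], [10, 171, 189], [10, 167, 188], [10, 172, 187], [13, 172, 209], [14, 172, 210], [13, 164, 73]]
0.25 [[14, 177, 199], [14,
[... 875 characters left out ...]
 171, 116], [14, 177, 196], [14, 169, 202], [14, 175, 203], [14, 172, 206], [13, 168, 159], [14, 168, 212], [14, 168, 212], [12, 143, 80]]
0.32 [[12, 156, 75], [13, 151, 76], [12, 146, 75], [13, 159, 69], [12, 148, 69], [14, 153, 70], [13, 155, 74], [14, 145, 81], [14, 134, 82]]
(0, 150, 60)
(19, 40, 120)
wrist 1462 centre [0.456 0.205] [[0.434, 0.22], [0.483, 0.221], [0.481, 0.195], [0.43, 0.193]]
wrist 2642 centre [0.436 0.323] [[0.393, 0.33], [0.523, 0.335], [0.521, 0.305], [0.387, 0.3]]
(5, 85, 25)
wrist 1829 centre [0.491 0.234] [[0.461, 0.244], [0.519, 0.246], [0.518, 0.222], [0.459, 0.22]]
wrist 5296 centre [0.471 0.284] [[0.415, 0.317], [0.671, 0.326], [0.682, 0.203], [0.394, 0.193]]
```

```bash
python3 -c "
from plant import robot
print(robot.close_job())"
```

```text
the job is handed in; nothing more can be done
None
```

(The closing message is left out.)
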